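# Load the chocolate melting tank and start it with its key

### The job

Tip all six chocolate balls out of the handled cup into the pan of the melting tank and stand the empty cup upright back on the table. Then take the key from its block, push it fully home into the key switch, wiggling it past the sticky pins, and turn it clockwise a quarter turn to the stop. Finish while still gripping the key and holding it turned against its spring, and leave the thermometer and the loose praline on the table where they are.

Things in the scene. Friction and masses are not known exactly. Their poses are not given: they have to be found in the camera images.
- pan (a point): Centre of the inner floor of the pan in the melting tank, a fixed steel box. Pan inside: 170 mm along this point's x, 160 mm along its y, 80 mm deep; its rim lies 110 mm above the table, walls 25 mm thick. z up; -x roughly towards the robot. A white control box, 90 mm high, 105 mm wide, 220 mm long, is joined to the tank's -y side.
- keyhole (a point): Centre of the top face of the key switch: a fixed square housing, 48 mm across, upright on the white control box, its steel face 130 mm above the table, 40 mm above the control box. The keyhole is a vertical slot, 19 mm along this point's y, 8 mm wide along its x, with a 2 mm chamfer. It passes through an 8 mm face into a brass plug with a slot 7.5 mm wide.
- pins (a point): The sticky pins inside the plug, on the keyhole's axis 16 mm below its face. Two pins reach up to 3 mm into the slot from opposite sides (x), about 13 and 20 mm below the face. The key's rounded nose shoves them aside (about 5 to 15 N downwards, less when the key is wiggled along x). The key can turn only when it is home within 3 mm.
- plug (a joint): Turn of the switch's plug in rad: 0 = at rest, slot in line with the keyhole; grows clockwise seen from above; stops at 1.5. A spring turns it back with 0.05 N m at 0, rising to 0.125 N m at the stop. The key turns about 0.16 rad inside the slot before it takes the plug along.
- key: The key, upright in the 19 x 8 mm slot of a fixed white block, 60 x 60 x 40 mm. Origin: on its axis, at the underside of its round shoulder (22 mm across, 3 mm thick), which rests on the block and later on the switch's face when home. Below: a 6 mm round stem and a steel bit 16 mm along x, 5 mm along y, from z = -11 to -27 mm, with a rounded nose. z up. 50 g.
- key_bow (a point): Centre of the key's flat black bow, where to grip it: 23 mm above the key's origin; 28 mm along the key's x, 9 mm thick along its y, 32 mm tall. A half turn of the key about z makes no difference.
- cup: Flared steel measuring cup, open at the top, holding the six chocolate balls. Origin: centre of its underside. 54 mm across at the foot, 100 mm at the rim, 55 mm high, wall 3 mm; about 160 g empty. Its handle is on the +x side and starts pointing more or less away from the robot. The balls run out once the cup is tipped about 90 to 100 degrees.
- cup_handle (a point): Centre of the cup's handle: a flat upright plate, 75 mm from the cup's axis towards its +x and 40 mm above its underside; 12 mm thick along the cup's y, 20 mm along x, 56 mm tall (12 to 68 mm above the underside), free on both sides; a bridge near the rim joins it to the cup.
- thermometer: Bystander: hand thermometer, 120 x 35 x 20 mm, lying flat. Origin: centre of its underside.
- praline: Bystander: one loose square praline, 26 x 26 x 18 mm. Origin: centre of its underside.
- choc1: One of the six dark chocolate balls, 25 mm across, about 11 g, that lie in the cup at the start. Origin: its centre.
- choc2: One of the six dark chocolate balls, 25 mm across, about 11 g, that lie in the cup at the start. Origin: its centre.
- choc3: One of the six dark chocolate balls, 25 mm across, about 11 g, that lie in the cup at the start. Origin: its centre.
- choc4: One of the six dark chocolate balls, 25 mm across, about 11 g, that lie in the cup at the start. Origin: its centre.
- choc5: One of the six dark chocolate balls, 25 mm across, about 11 g, that lie in the cup at the start. Origin: its centre.
- choc6: One of the six dark chocolate balls, 25 mm across, about 11 g, that lie in the cup at the start. Origin: its centre.

How it is judged:
On the way, in this order (a step that is already met when the one before it is completed fails the run):
1. all six balls lie in the pan (x of choc1 in the frame of pan between -0.08 and 0.08 m and y of choc1 in the frame of pan between -0.075 and 0.075 m and z of choc1 in the frame of pan between 0 and 0.075 m and x of choc2 in the frame of pan between -0.08 and 0.08 m and y of choc2 in the frame of pan between -0.075 and 0.075 m and z of choc2 in the frame of pan between 0 and 0.075 m and x of choc3 in the frame of pan between -0.08 and 0.08 m and y of choc3 in the frame of pan between -0.075 and 0.075 m and z of choc3 in the frame of pan between 0 and 0.075 m and x of choc4 in the frame of pan between -0.08 and 0.08 m and y of choc4 in the frame of pan between -0.075 and 0.075 m and z of choc4 in the frame of pan between 0 and 0.075 m and x of choc5 in the frame of pan between -0.08 and 0.08 m and y of choc5 in the frame of pan between -0.075 and 0.075 m and z of choc5 in the frame of pan between 0 and 0.075 m and x of choc6 in the frame of pan between -0.08 and 0.08 m and y of choc6 in the frame of pan between -0.075 and 0.075 m and z of choc6 in the frame of pan between 0 and 0.075 m), for 0.2 s.
2. the empty cup stands upright on the table, let go (height (world z) of cup below 0.008 m and angle between cup's own z axis and vertical below 0.15 rad and contact force between the fingers and cup below 0.5 N), for 0.2 s.
3. the key is fully home in the switch, not yet turned (horizontal distance between key and keyhole below 0.004 m and z of key in the frame of keyhole between -0.003 and 0.003 m and angle between key's own z axis and vertical below 0.12 rad and value of joint plug below 0.6 rad), for 0.1 s.
At the end, for the whole second after the job is handed in: Six balls in the pan; cup upright (0.15 rad) on the table, let go; key upright (0.12 rad), within 4 mm of the keyhole's centre, shoulder within 3 mm of the face; plug turned over 1.3 rad (stop 1.5); fingers gripping the key (over 2 N) (all of step 1 and all of step 2 and horizontal distance between key and keyhole below 0.004 m and z of key in the frame of keyhole between -0.003 and 0.003 m and angle between key's own z axis and vertical below 0.12 rad and value of joint plug above 1.3 rad and contact force between the fingers and key above 2 N); the arm keeps its last pose, push and grip.
It fails at once if the thermometer or the praline is pushed more than 40 mm away (distance of any of thermometer, praline from where it was at the start of the episode above 0.04 m).
It also fails if it takes over 72 s, if anything falls off the work surface, if the arm or the gripper's body presses on something with over 40 N, if the wrist force passes 120 N, or if a joint passes its speed limit or range.

### The arm

A 6-joint arm with a two-finger parallel gripper is mounted at the origin on the work surface. World frame = base frame: x ahead of the robot, y to its left, z up, the work surface at z = 0. Lengths are in m, angles in rad, forces in N, time in s.
With the tool pointing down it reaches from about 0.35 to 1 m from the base axis. Payload 7.1 kg.
Tool frame: the origin (TCP) lies midway between the tips of the shut fingers; the grasp point (between the pads) lies 19 mm behind it; z points along the fingers, y is the line along which they close (so a half turn about z gives the same grasp; the last joint's range is limited). The gripper opens to 85 mm and grips with 20 to 120 N. Pads are 22 mm wide; open, the fingers measure 114 mm over their backs; the gripper's body (76 mm by 85 mm) begins 54 mm behind the grasp point. The pads swing forward as they close: fully open they stand 13 mm farther back than shut.
Start: joints at [-1.126, 0.423, 1.63, -0, 1.089, -0.019], TCP at [0.28, -0.559, 0.231] pointing down, gripper open.
Joint ranges: [-3, 3], [-0.9, 2.11], [0.09, 2.58], [-1.31, 4.45], [0.11, 2.69], [-2.54, 2.54]. Speed limits (rad/s): [2.39, 2.39, 3.01, 3.14, 3.14, 3.14].

### API

Orientations are given as a unit quaternion [w, x, y, z].
In Python, from plant import * gives the robot as it stands. The module is installed in compiled form; this text tells all that it offers. Calls block until the motion is done:
- move_pose(position, orientation): joint-space move of the TCP to a pose.
- move_linear(position, attitude=None, velocity=0.15, threshold=None): straight line of the TCP; attitude=None keeps the orientation; velocity is the mean speed in m/s. With threshold (N) it stops when the force on the tool has changed by that much, and returns True; else False.
- set_joints(angles): joint-space move.
- set_gripper(opening, effort=None): opening from 0.0 (shut) to 1.0 (fully open); effort is the grip in N (None keeps the last); returns when the fingers have stopped.
- pause(seconds).
- ik(position, orientation): joint angles nearest the present ones, or None.
- snapshot(name): name is "side" or "top" or "wrist"; returns the picture (384x512x3 uint8, red, green, blue); there is no depth.
- get_calibration(name): a dict with "mtx" (3x3 intrinsics, pixels), "view" (4x4, takes a point from world to camera coordinates). Camera axes: x right, y up, looking along -z (the intrinsics and any distortion apply to the point x, -y, -z); pixel columns grow to the right and rows downward; lengths in m; the calibration is good to about 2 mm. The wrist camera is an equidistant fisheye: a pixel r from the principal point sees the ray r / f radians off the axis. A picture is of the moment at which its call begins: read the wrist's pose just before it. get_calibration takes no time and is no camera call; for the wrist camera it gives the pose at the moment of the call.
A pose or a line that the arm cannot do raises MotionError and nothing moves.
- job_done(): hands the job in; it is judged then, once.
Readings, each from a call of its own:
- get_t(): time.
- get_joint_positions(): joint angles.
- get_joint_vel(): joint speeds.
- get_joint_torque(): joint torques, N m.
- get_ee_pos(): TCP position.
- get_eef_rot(): TCP orientation.
- get_contact_force(): force on the tool from outside, world axes, zero at the start.
- get_ft_torque(): the same for the moment, N m.
- get_finger_gap(): opening from 0.0 (shut) to 1.0 (fully open).
- get_grip_force(): force on a finger pad.
Only numpy, scipy, OpenCV 4.12 (cv2) and the standard library are available. Lean on these libraries where they do the work, as an engineer would, in place of code of your own. Each camera call takes 0.05 s, during which the arm holds its last target. There are 200 camera calls.

## Working session

There is one attempt and no reset: what is moved stays moved. The work goes in short steps, each a Python script; the robot and the scene stay as the last script left them, time stands still between calls to the robot, and variables do not carry over. Pictures are saved under pics/ and viewed, at most 10 in all, crops included, and the job is handed in when it is done.

```bash
mkdir -p pics
python3 - <<'E'
from plant import *
import cv2,numpy as np
for n in ["top","side","wrist"]:
    c=get_calibration(n); im=snapshot(n); cv2.imwrite(f"pics/{n}0.png",cv2.cvtColor(im,cv2.COLOR_RGB2BGR)); np.save(n+"0.npy",im)
    print(n,{k:np.round(v,4).tolist() if not isinstance(v,str) else v for k,v in c.items()})
print(get_t(),get_ee_pos(),get_eef_rot())
E
```

```text
top {'mtx': [[410.6138, 0.0, 251.9304], [0.0, 410.6138, 191.3665], [0.0, 0.0, 1.0]], 'view': [[0.0087, -1.0, -0.002, 0.0181], [0.9823, 0.0082, 0.1871, -0.5027], [-0.1871, -0.0036, 0.9823, -0.9555], [0.0, 0.0, 0.0, 1.0]]}
side {'mtx': [[483.2649, 0.0, 259.2044], [0.0, 483.2649, 191.5024], [0.0, 0.0, 1.0]], 'view': [[-0.9612, -0.2755, -0.0109, 0.4706], [0.2085, -0.7523, 0.625, -0.1642], [-0.1804, 0.5985, 0.7805, -1.3272], [0.0, 0.0, 0.0, 1.0]]}
wrist {'mtx': [[297.3186, 0.0, 259.2611], [0.0, 297.3186, 191.7522], [0.0, 0.0, 1.0]], 'view': [[0.4462, -0.8949, -0.0012, -0.6239], [0.8484, 0.4235, -0.3177, 0.0413], [0.2848, 0.1407, 0.9482, -0.3795], [0.0, 0.0, 0.0, 1.0]]}
0.15 [ 0.27943398 -0.55857401  0.23072572] [-5.84930479e-04  9.73233145e-01  2.29819248e-01 -1.26919018e-04]
```

View pics/top0.png

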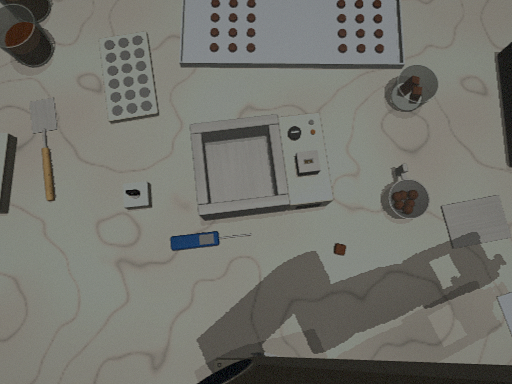

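View pics/side0.png

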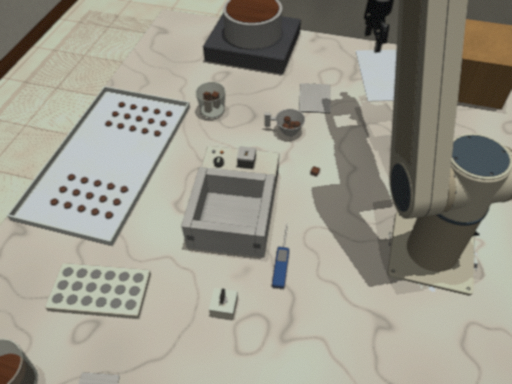

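The top view shows the pan at about (239,166), the keyhole at (308,161), the cup at (404,199) with its handle at (399,172), the key block at (136,194), the thermometer at (195,241) and the praline at (340,249). The side view agrees: keyhole (245,152), cup (290,124), handle (268,121), key (222,297).

```bash
cat > h.py <<'E'
from plant import *
import numpy as np,cv2
from scipy.spatial.transform import Rotation as R
def ray(cal,px):
    K,V=np.array(cal["mtx"]),np.array(cal["view"])
    a=(px[0]-K[0,2])/K[0,0]; b=(px[1]-K[1,2])/K[1,1]
    d=np.array([a,-b,-1.]); return -V[:3,:3].T@V[:3,3], V[:3,:3].T@d
def wray(cal,px):
    K,V=np.array(cal["mtx"]),np.array(cal["view"])
    a=(px[0]-K[0,2])/K[0,0]; b=(px[1]-K[1,2])/K[1,1]; t=np.hypot(a,b); s=np.sinc(t/np.pi)
    d=np.array([a*s,-b*s,-np.cos(t)]); return -V[:3,:3].T@V[:3,3], V[:3,:3].T@d
def plane(rd,z):
    o,d=rd; return (o+d*(z-o[2])/d[2])
def tri(r1,r2):
    A=[];b=[]
    for o,d in (r1,r2):
        d=d/np.linalg.norm(d); P=np.eye(3)-np.outer(d,d); A.append(P); b.append(P@o)
    x=np.linalg.lstsq(np.vstack(A),np.hstack(b),rcond=None)[0]
    return x,np.linalg.norm(A[0]@x-b[0])*2
def quat(Rm):
    q=R.from_matrix(Rm).as_quat(); return [q[3],q[0],q[1],q[2]]
def down(yaw):  # tool z down, tool y (closing) at yaw from world x
    y=np.array([np.cos(yaw),np.sin(yaw),0]); z=np.array([0,0,-1.]); return quat(np.column_stack([np.cross(y,z),y,z]))
E
python3 - <<'E'
from h import *
t=get_calibration("top");
for n,p,z in [("pan",(239,166),.03),("pan rim corners NW",(191,124),.11),("rimNE",(277,114),.11),("rimSE",(290,205),.11),("rimSW",(199,216),.11),("keyhole",(308,161),.13),("cup",(404,199),.055),("hand",(399,172),.068),("block",(136,194),.04),("key",(133,192),.08),("pral",(340,249),.018)]:
    print(n,plane(ray(t,p),z).round(4))
im=cv2.cvtColor(np.load("top0.npy"),cv2.COLOR_RGB2BGR)
c=[cv2.resize(im[y:y+48,x:x+64],(400,300),interpolation=cv2.INTER_CUBIC) for x,y in [(276,137),(372,160),(104,170)]]
si=cv2.cvtColor(np.load("side0.npy"),cv2.COLOR_RGB2BGR)
c.append(cv2.resize(si[100:148,250:314],(400,300),interpolation=cv2.INTER_CUBIC))
cv2.imwrite("pics/m1.png",np.vstack([np.hstack(c[:2]),np.hstack(c[2:])]))
E
```

```text
pan [0.5706 0.0555 0.03  ]
pan rim corners NW [0.6514 0.1675 0.11  ]
rimNE [ 0.678  -0.0357  0.11  ]
rimSE [ 0.4598 -0.0647  0.11  ]
rimSW [0.4329 0.1414 0.11  ]
keyhole [ 0.558  -0.1046  0.13  ]
cup [ 0.4854 -0.3449  0.055 ]
hand [ 0.5491 -0.332   0.068 ]
block [0.495  0.3075 0.04  ]
key [0.4925 0.3032 0.08  ]
pral [ 0.3663 -0.1945  0.018 ]
```

View pics/m1.png

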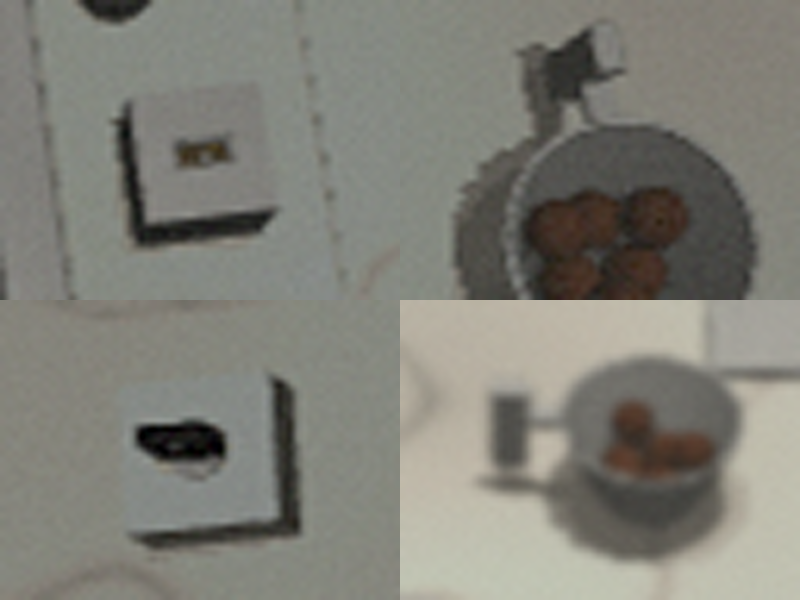

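Magnified crops: in the top view the slot is near (308.6,161), the handle top near (404.5,167.5) and the cup rim centre near (409,200). In the side view the handle top is near (267.6,113.6). Next I'll go above the handle and refine with the wrist camera.

Run:
```python
from h import *
t=get_calibration("top");s=get_calibration("side")
print("handle",tri(ray(t,(404.5,167.5)),ray(s,(267.6,113.6))))
print("handle top z.068",plane(ray(t,(404.5,167.5)),.068), "cup",plane(ray(t,(409,200)),.055),plane(ray(s,(290.5,118.6)),.055))
yaw=np.pi/2+.1
for q in (down(yaw),down(yaw+np.pi)):
    print(ik([.55,-.335,.2],q))
# pour check
h=.131
for tilt in (0,60,90,115):
    T=R.from_euler('z',h)*R.from_euler('y',-np.radians(tilt))
    for sgn in (1,-1):
        B=T.as_matrix()@np.column_stack([[ -1*sgn,0,0],[0,sgn,0],[0,0,-1]])
        # B cols: tool x,y,z
        B[:,0]=np.cross(B[:,1],B[:,2])
        print(tilt,sgn,ik([.6,.06,.29],quat(B)))
q=down(yaw); c=ik([.55,-.335,.2],q)
if c is None or abs(c[5])>2.2: q=down(yaw+np.pi)
move_pose([.53,-.335,.23],q)
c=get_calibration("wrist"); np.savez("w1.npz",mtx=c["mtx"],view=c["view"]); im=snapshot("wrist")
cv2.imwrite("pics/w1.png",cv2.cvtColor(im,cv2.COLOR_RGB2BGR)); print(get_t(),get_joint_positions())
```

```text
handle (array([ 0.55987683, -0.34591033,  0.06792245]), np.float64(0.0010640780996444396))
handle top z.068 [ 0.56040529 -0.34590009  0.068     ] cup [ 0.48305341 -0.35675742  0.055     ] [ 0.48425952 -0.35613892  0.055     ]
[-5.65556749e-01  4.85236985e-01  1.60897782e+00 -4.44089210e-16
  1.04737785e+00 -2.23635308e+00]
[-5.65556749e-01  4.85236985e-01  1.60897782e+00 -4.44089210e-16
  1.04737785e+00  9.05239578e-01]
0 1 [ 7.99324670e-02  3.30337629e-01  1.62574257e+00 -4.44089210e-16
  1.18551245e+00 -1.62186386e+00]
0 -1 [ 7.99324670e-02  3.30337629e-01  1.62574257e+00 -4.44089210e-16
  1.18551245e+00  1.51972879e+00]
60 1 [0.04108033 0.17602522 2.28770614 2.92784445 0.37536745 1.72501581]
60 -1 [ 0.04108033  0.17602522  2.28770614  2.92784445  0.37536745 -1.41657685]
90 1 [0.02909409 0.58794077 2.41608057 3.03872156 1.43394322 1.58487944]
90 -1 [ 0.02909409  0.58794077  2.41608057  3.03872156  1.43394322 -1.55671322]
115 1 [0.03778334 0.9581608  2.2938648  3.04270342 2.11705401 1.55879052]
115 -1 [ 0.03778334  0.9581608   2.2938648   3.04270342  2.11705401 -1.58280213]
1.4667 [-5.84302191e-01  4.27472969e-01  1.62634391e+00 -3.36819026e-04
  1.08781768e+00  8.87519809e-01]
```

View pics/w1.png

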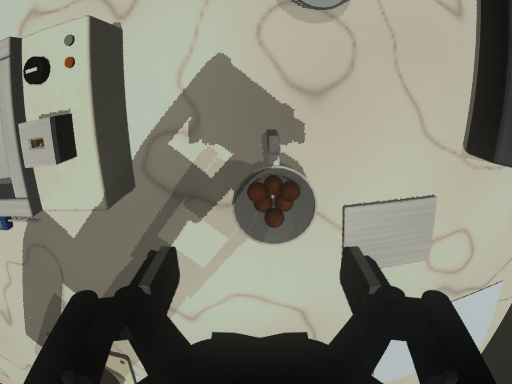

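The wrist view shows the cup rim centred at about (274,205), the handle top at (272,133), and the keyhole at (38,143). The arm needs a wrist flip (j4 0→π) part-way through tipping, so I'll check that path and grasp the handle.

Run:
```python
from h import *
c=dict(np.load("w1.npz"))
H=plane(wray(c,(272.5,132.5)),.068);C=plane(wray(c,(274,205)),.055)
print("H",H,"C",C,"keyhole",plane(wray(c,(38,143)),.13))
C=(C+np.array([.4836,-.3564,.055]))/2; H=(H+np.array([.560,-.3459,.068]))/2
d=H-C; a=np.arctan2(d[1],d[0]); G=C[:2]+.075*np.array([np.cos(a),np.sin(a)]); print("yaw",a,"G",G,"C",C)
G=(G+H[:2])/2
q=down(a-np.pi/2) ; j=ik([*G,.16],q)
if abs(j[5]-get_joint_positions()[5])>1.5: q=down(a+np.pi/2)
move_pose([*G,.13],q)
print(get_joint_positions())
print(move_linear([*G,.027],velocity=.12,threshold=12),get_ee_pos())
set_gripper(0.,100); print(get_finger_gap(),get_grip_force())
np.save("grasp.npy",[*G,a]); np.save("gq.npy",q)
move_linear([*G,.10],velocity=.12)
move_linear([*G,.34],velocity=.25)
print(get_finger_gap(),get_grip_force(),get_contact_force(),get_t())
# path check
h=.131; s=np.sign(np.cos(0))
for tilt in (20,25,30,50,55,90,115):
    B=(R.from_euler('z',h)*R.from_euler('y',-np.radians(tilt))).as_matrix()
    M=np.column_stack([B@[1,0,0],B@[0,-1,0],B@[0,0,-1]]); print(tilt,np.round(ik([.6,.06,.34],quat(M)),2))
```

```text
H [ 0.5734798  -0.34503636  0.068     ] C [ 0.48999434 -0.35660281  0.055     ] keyhole [ 0.55875912 -0.10975576  0.13      ]
yaw 0.13714769522613746 G [ 0.56109292 -0.34624754] C [ 0.48679717 -0.3565014   0.055     ]
[-5.69384088e-01  5.94183971e-01  1.60604703e+00 -1.40110414e-04
  9.42775791e-01  8.65496303e-01]
False [ 0.56450057 -0.34621356  0.02782975]
0.12656960611921522 97.26504921913147
0.12713275501392796 97.42476224899292 [ 0.15201531 -1.02396778 -2.84650661] 5.5083
20 [0.07 0.14 1.81 0.03 0.85 1.49]
25 [0.07 0.1  1.86 0.04 0.74 1.48]
30 [0.06 0.08 1.92 0.06 0.62 1.46]
50 [0.05 0.04 2.15 0.62 0.11 0.9 ]Traceback (most recent call last):
  File "<stdin>", line 22, in <module>
    return _wrapfunc(a, 'round', decimals=decimals, out=out)
    return _wrapit(obj, method, *args, **kwds)
    result = getattr(arr, method)(*args, **kwds)
TypeError: unsupported operand type(s) for *: 'NoneType' and 'float'
```

Grasp held. Now carry, flip the wrist, and pour around a fixed lip point.

```bash
cat > pour.py <<'E'
from h import *
hd=.131; P=np.array([.5555,.052]); u=np.array([np.cos(hd),np.sin(hd)])
def pq(tilt):
    B=(R.from_euler('z',hd)*R.from_euler('y',-np.radians(tilt))).as_matrix()
    return quat(np.column_stack([B@[1,0,0],B@[0,-1,0],B@[0,0,-1]])), B
def tcp(tilt,f=.02,z=.12):
    q,B=pq(tilt); off=(R.from_euler('z',-hd).as_matrix()@B@[-.126,0,.027])
    return [*(P+u*(f-off[0])), z-off[2]],q
E
python3 - <<'E'
from pour import *
for t in (0,35,40,65,75,90,100,110):
    z=.22 if t<66 else .12
    p,q=tcp(t,z=z); j=ik(p,q); print(t,np.round(p,3),None if j is None else np.round(j,2))
E
```

```text
0 [0.7   0.071 0.193] [ 0.08  0.58  1.47 -0.    1.1   1.52]
35 [0.693 0.07  0.27 ] [0.07 0.3  1.87 0.1  0.37 1.43]
40 [0.688 0.069 0.28 ] [0.06 0.27 1.92 0.17 0.26 1.36]
65 [0.652 0.065 0.323] [ 0.05  0.21  2.2   2.95  0.41 -1.43]
75 [0.634 0.062 0.235] [ 0.04  0.53  2.33  3.03  1.02 -1.54]
90 [0.602 0.058 0.246] [ 0.02  0.73  2.4   3.03  1.56 -1.57]
100 [0.58  0.055 0.249] [ 0.02  0.9   2.4   3.02  1.91 -1.59]
110 [0.558 0.052 0.248] [ 0.01  1.06  2.37  3.    2.21 -1.61]
```

Run:
```python
from pour import *
p,q=tcp(0,z=.36); move_pose(p,q)
p,q=tcp(37,z=.23); move_pose(p,q)
p,q=tcp(65,z=.22); j=ik(p,q); print(j); set_joints(j); print(get_t(),get_contact_force())
for t in (75,84,90,95,100,105,110):
    p,q=tcp(t,z=.12); move_pose(p,q)
    if t>84: pause(.25)
pause(.5)
im=snapshot("top");im2=snapshot("side"); print(get_t(),get_contact_force(),get_finger_gap())
cv2.imwrite("pics/p1.png",cv2.cvtColor(np.hstack([cv2.resize(im[90:240,170:370],(400,300)),cv2.resize(im2[90:300,140:350],(300,300))]),cv2.COLOR_RGB2BGR))
```

```text
[ 0.04505251  0.21004671  2.20197557  2.94539226  0.41051744 -1.42692779]
10.4667 [ 0.11189691 -0.37384518 -1.38606362]
14.8 [ 0.27084537  0.6872415  -0.91472745] 0.1275107357473812
```

View pics/p1.png

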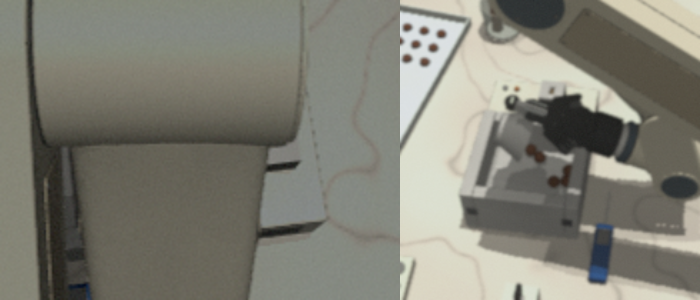

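At least four balls are visible in the pan, with the rest hidden by the gripper. I'll reverse the path and check from above before placing the cup.

Run:
```python
from pour import *
p,q=tcp(90,z=.14); move_pose(p,q)
p,q=tcp(65,z=.22); move_pose(p,q)
p,q=tcp(37,z=.23); j=ik(p,q)
if abs(j[3])>1.5: j=np.array([j[0],j[1],j[2],j[3]-np.pi,.3,j[5]+np.pi])
print(j); set_joints(j)
p,q=tcp(0,z=.36); move_pose(p,q)
g=np.load("grasp.npy"); gq=np.load("gq.npy"); move_pose([g[0],g[1],.25],gq)
print(get_t(),get_contact_force(),get_joint_positions())
im=snapshot("top");im2=snapshot("side")
cv2.imwrite("pics/p2.png",cv2.cvtColor(np.hstack([cv2.resize(im[90:240,170:370],(400,300)),cv2.resize(im2[40:250,140:350],(300,300))]),cv2.COLOR_RGB2BGR))
```

```text
[0.06692478 0.27018063 1.88021582 0.11309675 0.34846326 1.41324599]
21.525 [-0.18462415  0.48959744 -0.95813298] [-5.66538054e-01  4.57736515e-01  1.52756632e+00  3.10441788e-04
  1.15569452e+00  8.65817729e-01]
```

View pics/p2.png

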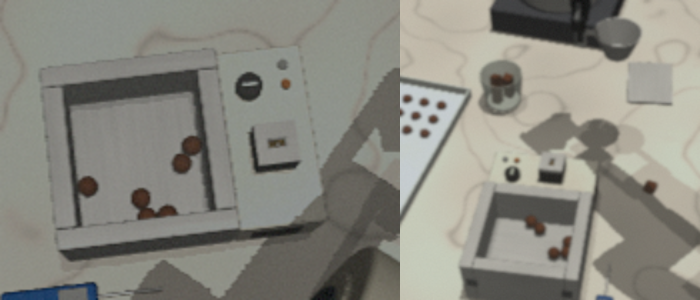

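The picture shows all six balls in the pan: crop positions (88,186), (141,197), (148,214), (167,212), (182,163) and (191,145). Next I'll place the cup, then photograph the keyhole and key from the wrist.

Run:
```python
from h import *
g=np.load("grasp.npy")
move_linear([g[0],g[1],.05],velocity=.15)
print(move_linear([g[0],g[1],.0275],velocity=.04,threshold=6),get_ee_pos(),get_contact_force())
set_gripper(.5); pause(.2); set_gripper(1.)
move_linear([g[0],g[1],.14],velocity=.12)
move_pose([.52,-.15,.28],down(.131))
def shot(n):
    c=get_calibration("wrist"); np.savez(n+".npz",mtx=c["mtx"],view=c["view"]); im=snapshot("wrist"); np.save(n+".npy",im); return cv2.cvtColor(im,cv2.COLOR_RGB2BGR)
a=shot("k1"); move_linear([.52,-.06,.28],velocity=.25); b=shot("k2"); im=snapshot("top")
print(get_t())
move_pose([.46,.25,.22],down(.131)); c=shot("y1"); move_linear([.46,.34,.22],velocity=.25); d=shot("y2")
print(get_t(),get_joint_positions())
t=lambda i:cv2.resize(i,(400,300))
cv2.imwrite("pics/m3.png",np.vstack([np.hstack([t(a),t(b)]),np.hstack([t(c),t(d)])]))
cv2.imwrite("pics/top3.png",cv2.cvtColor(im,cv2.COLOR_RGB2BGR))
```

```text
True [ 0.56359537 -0.34551716  0.02703713] [-0.39301892  0.14218381  5.16412473]
27.7333
29.5667 [ 6.14476630e-01  3.59474888e-01  1.75902644e+00 -3.05582114e-04
  1.02374351e+00  4.84324923e-01]
```

View pics/m3.png

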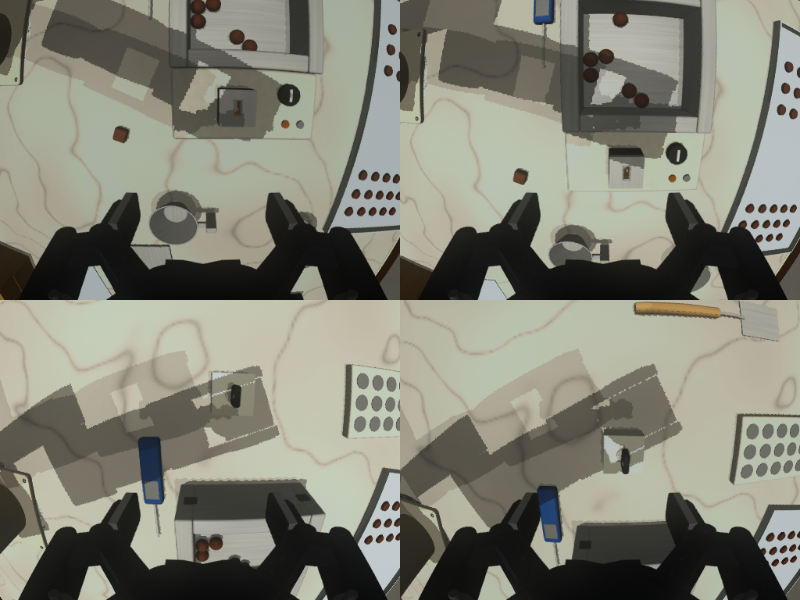

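The cup is standing empty on the table. In the wrist images the slot is at about (305,137) and (291,221), and the key bow at about (301,122) and (288,205). I'll magnify these.

Run:
```python
import numpy as np,cv2
o=[]
for n,(x,y) in [("k1",(305,137)),("k2",(291,218)),("y1",(301,122)),("y2",(288,205))]:
    im=cv2.cvtColor(np.load(n+".npy"),cv2.COLOR_RGB2BGR)[y-30:y+30,x-40:x+40]
    im=cv2.convertScaleAbs(cv2.resize(im,(400,300),interpolation=cv2.INTER_CUBIC),alpha=1.6)
    for i in range(0,400,50): cv2.line(im,(i,0),(i,6),(0,0,255),1)
    for i in range(0,300,50): cv2.line(im,(0,i),(6,i),(0,0,255),1)
    o.append(im)
cv2.imwrite("pics/m4.png",np.vstack([np.hstack(o[:2]),np.hstack(o[2:])]))
```

```text
(no output)
```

View pics/m4.png

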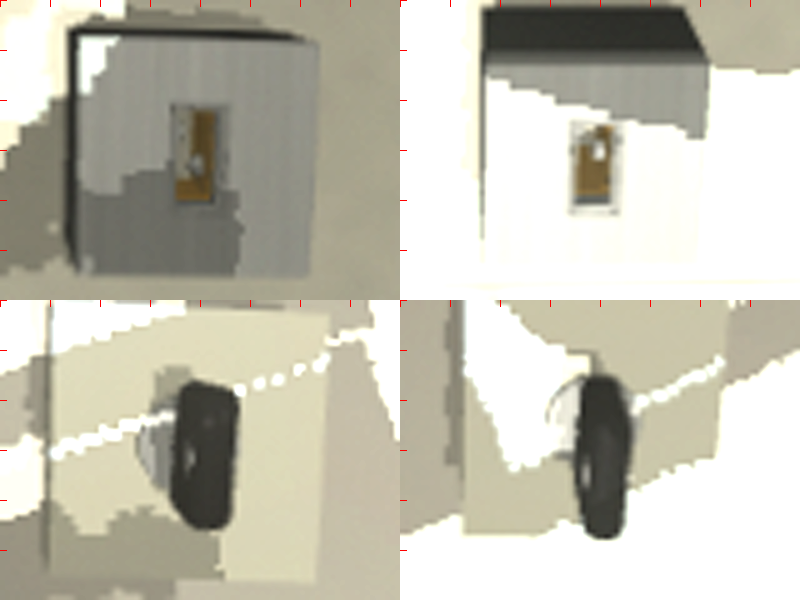

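Run:
```python
from h import *
L=lambda n:dict(np.load(n+".npz"))
k1,k2,y1,y2=map(L,("k1","k2","y1","y2"))
print("hole",tri(wray(k1,(304.8,137.6)),wray(k2,(289.8,220.8))), plane(wray(k1,(304.8,137.6)),.13),plane(wray(k2,(289.8,220.8)),.13))
print("top",plane(ray(get_calibration("top"),(308.3,160.9)),.13))
print("bow",tri(wray(y1,(301.6,122.4)),wray(y2,(288.4,205.9))),plane(wray(y1,(301.6,122.4)),.063),plane(wray(y2,(288.4,205.9)),.063))
f=lambda n,x0,y0,u,v,z:plane(wray(n,(x0+u/5-.4,y0+v/5-.4)),z)[:2]
def yaw(p,q): d=q-p; return np.arctan2(d[1],d[0])
# slot ends (mid) k1 & k2 -> yaw of slot long axis minus 90deg
for n,x0,y0,a,b in [(k1,265,107,(201,103),(203,207)),(k2,251,188,(196,118),(197,214))]:
    print("slot yaw",yaw(f(n,x0,y0,*b,.13),f(n,x0,y0,*a,.13))-np.pi/2)
BL=f(y1,261,92,50,270,.04);BR=f(y1,261,92,317,283,.04);TR=f(y1,261,92,328,18,.04)
print("block",BL,BR,TR,(BL+TR)/2,yaw(BL,BR),yaw(BR,TR)-np.pi/2)
H=[f(k1,265,107,*p,.13) for p in [(75,38),(318,45),(312,275),(78,275)]]
print("housing",np.mean(H,0),[np.linalg.norm(H[i]-H[i-1]) for i in range(4)],yaw(H[3],H[2]),yaw(H[2],H[1])-np.pi/2)
print("bow yaw",yaw(f(y2,248,175,204,238,.063),f(y2,248,175,202,77,.063))-np.pi/2, get_ee_pos())
```

```text
hole (array([ 0.55794031, -0.10427818,  0.1299958 ]), np.float64(0.0004636790621480653)) [ 0.55817478 -0.10428341  0.13      ] [ 0.55770447 -0.10425849  0.13      ]
top [ 0.55826667 -0.10525337  0.13      ]
bow (array([0.49484977, 0.30909464, 0.0622487 ]), np.float64(4.617339465285142e-05)) [0.49471138 0.30914714 0.063     ] [0.49475698 0.30937333 0.063     ]
slot yaw 0.17840062745316132
slot yaw 0.17910962279721776
block [0.46836897 0.27742507] [0.52777356 0.2829583 ] [0.52051232 0.34146007] [0.49444064 0.30944257] 0.09287672630624423 0.12348853278685556
housing [ 0.55762993 -0.1051817 ] [np.float64(0.04752162503804038), np.float64(0.04828120264379102), np.float64(0.046870537812911124), np.float64(0.047987551565355106)] 0.13885261316081313 0.14879140416205017
bow yaw 0.17541576832276418 [0.4601478  0.33914977 0.21984258]
```

Hole at (0.558, -0.1045) with yaw about 0.14; bow at (0.4948, 0.3093). Now I'll grasp the key.

Run:
```python
from h import *
q=down(.135); B=[.4948,.3093]
move_pose([*B,.11],q)
e=np.array(get_ee_pos())-[*B,.11]; print("err",e)
print(move_linear([B[0]-e[0],B[1]-e[1],.049],velocity=.1,threshold=12),get_ee_pos())
set_gripper(0.,110); pause(.1); print(get_finger_gap(),get_grip_force(),get_ee_pos(),get_contact_force())
z0=get_ee_pos()[2]
move_linear([B[0],B[1],.10],velocity=.1); print(get_finger_gap(),get_contact_force())
move_linear([B[0],B[1],.22],velocity=.3)
move_pose([.558,-.1045,.20],down(.14))
print(get_ee_pos(),get_contact_force(),get_ft_torque(),get_t(),get_joint_positions()[5],z0)
im=snapshot("side"); im2=snapshot("top")
cv2.imwrite("pics/s5.png",cv2.cvtColor(np.hstack([cv2.resize(im[110:185,195:295],(400,300),interpolation=2),cv2.resize(im2[110:222,230:380],(400,300))]),cv2.COLOR_RGB2BGR))
```

```text
err [ 0.00031191 -0.00060199  0.00043265]
False [0.49480005 0.31022383 0.04946555]
0.08486474630975648 107.88905739784241 [0.49463411 0.31000254 0.04932972] [-1.32869993 -0.90401897  5.29042099]
0.08507344647592781 [-1.33985043  0.2452194  -0.05245082]
[ 0.55808937 -0.10359604  0.19981702] [-0.06377417 -0.56809198 -1.17820242] [-0.02059115 -0.06569834 -0.00892791] 34.425 -0.34569794421651856 0.04932972427898525
```

View pics/s5.png

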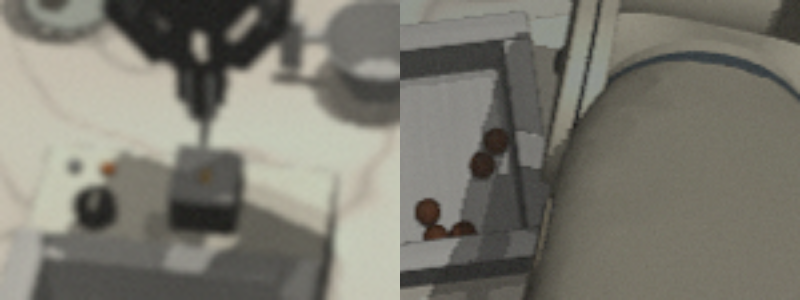

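The key is held upright over the switch (side crop: key about (205,130), slot about (205,175)). Now inserting.

```bash
cat > ins.py <<'E'
from h import *
X=np.array([np.cos(.14),np.sin(.14)]); H=np.array([.558,-.1045])
def go(dx,dz,z=None,th=None,v=.03,dy=0):
    p=H+X*dx+dy*np.array([-X[1],X[0]]); r=move_linear([*p,z],velocity=v,threshold=th); 
    print(dx,dy,z,r,np.round(get_ee_pos(),4),np.round(get_contact_force(),1),np.round(get_t(),1)); return r
E
python3 - <<'E'
from ins import *
move_linear([*H,.17],velocity=.06); print(get_ee_pos(),get_contact_force())
go(0,0,.1385,8,.03)
E
```

```text
[ 0.55798587 -0.10453783  0.16975985] [ 0.50368798 -0.27009024 -0.24919697]
0 0 0.1385 True [ 0.5596 -0.1046  0.1469] [-0.9  0.4  4.6] 35.9
```

It entered the slot, passed the first pin and stopped about 7.6 mm above home. Wiggling down from here.

Run:
```python
from ins import *
z=.1465
for i in range(14):
    z=max(z-.0009,.1385)
    go(.0012*(-1)**i,0,z,25,.012)
    if get_ee_pos()[2]<.1398: break
go(0,0,.139,20,.01)
```

```text
0.0012 0 0.14559999999999998 False [ 0.5597 -0.1046  0.1465] [-1.8 -0.2 11.7] 36.2
-0.0012 0 0.14469999999999997 False [ 0.5577 -0.1049  0.1448] [ 4.7 -0.2  1.3] 36.6
0.0012 0 0.14379999999999996 False [ 0.5581 -0.1042  0.143 ] [-1.1 -1.1  0.3] 36.9
-0.0012 0 0.14289999999999994 False [ 0.5576 -0.1044  0.1431] [ 5.   2.5 -1.5] 37.3
0.0012 0 0.14199999999999993 False [ 0.5582 -0.1044  0.1416] [-2.3 -1.8  0.2] 37.7
-0.0012 0 0.14109999999999992 False [ 0.5577 -0.1046  0.1414] [ 4.   2.  -0.8] 38.0
0.0012 0 0.1401999999999999 False [ 0.5582 -0.1044  0.1397] [-1.7 -2.3 -0.3] 38.4
0 0 0.139 False [ 0.5581 -0.1045  0.1393] [-1.6  1.5  6. ] 38.7
```

Run:
```python
from ins import *
go(0,0,.1388,20,.01); pause(.3)
for th in (.15,.3,.5,.75,1.0,1.25,1.45,1.58,1.66,1.72):
    move_pose([*H,.1388],down(.14-th)); q=get_eef_rot()
    m=R.from_quat([q[1],q[2],q[3],q[0]]).as_matrix(); y=np.arctan2(m[1,1],m[0,1])
    print(th,"act",round(.14-y,3),np.round(get_ee_pos(),4),np.round(get_contact_force(),1),np.round(get_ft_torque(),3),round(get_finger_gap(),3),round(get_t(),1))
```

```text
0 0 0.1388 False [ 0.5581 -0.1045  0.1393] [-3.3  0.8  7.6] 39.0
0.15 act 0.147 [ 0.5587 -0.1046  0.1393] [ 0.4 -0.1  5.1] [ 0.019  0.179 -0.05 ] 0.083 39.5
0.3 act 0.294 [ 0.5589 -0.1047  0.1393] [ 0.8 -0.9  6. ] [-0.095 -0.109  0.011] 0.086 39.8
0.5 act 0.494 [ 0.5589 -0.1047  0.1393] [ 0.5 -0.9  4.7] [-0.124 -0.16   0.016] 0.085 40.1
0.75 act 0.742 [ 0.559  -0.1048  0.1393] [1.2 0.2 6. ] [-0.099 -0.201  0.041] 0.083 40.5
1.0 act 0.991 [ 0.559  -0.1048  0.1393] [ 1.3 -0.7  5.2] [-0.204 -0.269  0.067] 0.083 40.8
1.25 act 1.241 [ 0.5591 -0.1048  0.1394] [ 1.  -1.2  4.9] [-0.162 -0.281 -0.001] 0.085 41.2
1.45 act 1.44 [ 0.559  -0.1048  0.1393] [ 1.8 -1.8  5.3] [-0.251 -0.327  0.05 ] 0.086 41.5
1.58 act 1.57 [ 0.5591 -0.1049  0.1393] [ 2.6 -1.1  5.1] [-0.286 -0.206  0.047] 0.084 41.7
1.66 act 1.65 [ 0.5591 -0.1049  0.1393] [ 1.7 -1.4  5.1] [-0.287 -0.285  0.122] 0.089 42.0
1.72 act 1.71 [ 0.5591 -0.1049  0.1393] [ 2.7 -1.2  5.5] [-0.338 -0.271  0.093] 0.086 42.2
```

Run:
```python
from ins import *
def tz():
    v=[]
    for _ in range(8): pause(.02); v.append(get_ft_torque()[2])
    return np.mean(v)
print(tz())
for th in (1.77,1.82,1.87,1.92):
    move_pose([*H,.1388],down(.14-th)); t=tz()
    print(th,round(t,3),np.round(get_ee_pos(),4),np.round(get_contact_force(),1),round(get_finger_gap(),3),round(get_t(),1),get_joint_positions()[5])
    if t>.35: break
c=get_calibration("wrist"); im=snapshot("side"); im2=snapshot("wrist")
cv2.imwrite("pics/s6.png",cv2.cvtColor(np.hstack([cv2.resize(im[110:185,195:295],(400,300),interpolation=2),cv2.resize(im2,(400,300))]),cv2.COLOR_RGB2BGR))
```

```text
0.10233194970388554
1.77 0.254 [ 0.559  -0.105   0.1393] [ 2.3 -1.3  4.8] 0.089 42.7 1.4133957559067296
1.82 0.38 [ 0.5588 -0.105   0.1393] [ 1.2 -2.1  5.6] 0.086 43.1 1.4633334069632786
```

View pics/s6.png

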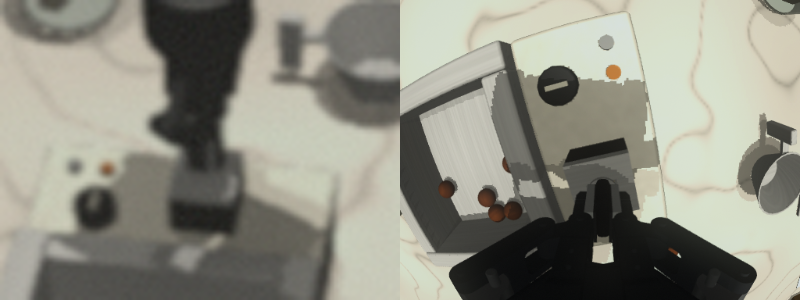

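The torque jumped from 0.10 to 0.38 N m, so the plug is at its stop. The picture shows the key gripped and home, the balls in the pan and the cup standing. Handing in.

```bash
python3 -c "
from plant import *
print(get_grip_force()); print(job_done(),get_t())"
```

```text
108.9158821105957
the job is handed in; nothing more can be done
the job is handed in; nothing more can be done
```

I handed the job in at about 43 s: six balls in the pan, the empty cup upright on the table, and the key home and held turned against its stop at 109 N grip; no verdict came back, and I did not re-measure the thermometer and praline at the end.

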